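# Seat the board carrier and start the tester with its two-key chord

## Task

On the repair bench, push the black board carrier along its channel in the test fixture until it stands against the stop at the far end, sliding it only - do not lift it. Then start the test: press the two round keys on the fixture's raised end down together, both at the same time, hold both fully down for at least three seconds, and let both come up again. Do not press the square key between them or any key before the carrier is home, leave the carrier home, and leave the other things on the bench where they are.

Things in the scene. Friction and masses are not known exactly. Their poses are not given: they have to be found in the camera images.
- fixture: Fixed board test fixture: base plate 260 x 130 x 20 mm, x -145 to +115 mm, y +-65 mm from the origin (underside, z = 0). +x runs along the channel to the stop, y left along the keys. Two rails (76 mm apart inside, 12 mm above the plate, x -135 to +50) form the channel. A grey key deck, x +50 to +115 mm, top 45 mm above the bench, ends it: its near face is the stop. Place and yaw vary.
- carrier: Loose black board carrier, 0.2 kg, 80 (x) x 70 (y) x 10 mm with a green board on top, in the channel on the base plate. Origin: centre of underside; axes as the fixture. On its near edge an upright lip, 50 wide, 8 thick, top 46 mm above the bench; push its near face, at x = -40 mm. Starts 35 to 70 mm short of the stop, slides on friction alone (1 to 4 N).
- home (a point): Point fixed to the fixture, with its axes, where the carrier's origin is when the carrier touches the stop: 10 mm ahead (+x) of the fixture's origin, 20 mm up, on the top of the base plate.
- key_left_top (a point): Centre of the top of the left round key: grey cap 22 mm across in a black round collar 38 mm across. 83 mm ahead (+x) and 32 mm left (+y) of the fixture's origin; at rest its top is 67 mm above the bench, 10 mm above the collar. The point goes down with the key.
- key_right_top (a point): The same for the right round key, 32 mm to the right (-y); the two round keys are 64 mm apart, centre to centre.
- key_square_top (a point): Centre of the top of the small square key midway between the round keys: cap 12 x 12 mm in a collar 18 x 20 mm, top 59 mm above the bench, 8 mm lower than the round keys. It must not be pressed.
- key_left (a joint): Left round key: 0 = up, 0.006 m = fully down. Springs back by itself. It begins to move at about 1 N and is fully down at 3.5 N, so both keys together take 7 N.
- key_right (a joint): Right round key, the same values and spring.
- key_square (a joint): Square key: 0 = up, 0.003 m = fully down.
- bottle: Bystander: white solvent bottle, 44 mm across, 110 mm tall, upright beside the fixture. Origin at the centre of its underside.
- spool: Bystander: metal solder spool standing on its flange, 56 mm across, 40 mm tall, beside the fixture (it and the bottle may change sides). Origin at the centre of its underside.
- screwdriver: Bystander: screwdriver 180 mm long lying to the right of the fixture. Origin under its middle, x along the shaft.
- remote: Bystander: black remote control 150 x 45 x 18 mm lying to the left of the fixture. Origin at the centre of its underside.
- meter: Bystander: yellow multimeter 150 x 75 x 43 mm at the left of the bench. Origin at the centre of its underside.
- mouse: Bystander: black computer mouse 105 x 60 x 30 mm at the right of the bench. Origin at the centre of its underside.

How it is judged:
By the outcome, as a careful person would: the job done as asked, in the order asked, and still so for the second after the job is handed in, with the robot touching nothing.
It also fails if it takes over 51 s, if anything falls off the work surface, if the arm or the gripper's body presses on something with over 40 N, if the wrist force passes 120 N, or if a joint passes its speed limit or range.

## Robot

A 7-joint arm with a two-finger parallel gripper is mounted at the origin on the work surface. World frame = base frame: x ahead of the robot, y to its left, z up, the work surface at z = 0. Lengths are in mm, angles in rad, forces in N, time in s.
With the tool pointing down it reaches from about 425 to 875 mm from the base axis. Payload 8.4 kg.
Tool frame: the origin (TCP) lies at the centre of the arm's flange, where the gripper is bolted on; the fingertips stand r.tips_ahead ahead of it and the grasp point (between the pads) lies 164 mm ahead of it (r.tips_ahead is the distance from the TCP to the fingertips, in mm); z points along the fingers, y is the line along which they close (so a half turn about z gives the same grasp; the last joint's range is limited). The gripper opens to 87 mm and grips with 3 to 60 N. Pads are 19 mm wide; open, the fingers measure 117 mm over their backs; the gripper's body (75 mm by 190 mm) begins 51 mm behind the grasp point.
Start: joints at [-1.242, 0.333, 0.04, 1.465, -0.013, 1.343, -0.059], TCP at [269.667, 591.399, 404.746] pointing down, gripper open.
Joint ranges: [-2.58, 2.58], [-0.38, 2.09], [-1.3, 1.39], [0.25, 2.4], [-1.5, 4.64], [0.08, 2.09], [-2.65, 2.65]. Speed limits (rad/s): [2.22, 2.22, 2.79, 2.79, 3.14, 3.14, 3.14].

## Interface

Orientations are given as [roll, pitch, yaw] about the fixed x, y, z axes, in that order (R = Rz(yaw) Ry(pitch) Rx(roll)).
In Python, from cell import r, probe_bus, ticket, snapshot, get_calibration gives the robot as it stands (r), with the cameras as plain functions, the readings (probe_bus) and the job (ticket).
- The arm moves only by the shell command python3 shift.py 'ROWS'. ROWS is rows parted by semicolons, their numbers by spaces, 1 to 8 of them, each of 7 numbers: a rotation vector rx, ry, rz in rad, then dx, dy, dz in mm, then the finger opening in mm; each row shifts and turns the commanded pose from where the row before left it, along the tool's axes as they then stand; what a row does not reach is not made up. A row lasts 1/8 s, in which the tool goes at most 62.5 mm and 0.188 rad, less where a joint would pass 70% of its speed; a pose out of reach is approached as far as the arm can. The fingers move at their own pace and stop on an object; the grip force is fixed at half the most. Time passes only in rows, so rows that do not move let the fingers close. It prints the time, the measured TCP pose, the force, the opening and the grip force at its end.
- probe_bus.get_obs(): the state, without advancing time (a new reading comes with each control period).
- snapshot(name): name is "side" or "top" or "wrist"; returns (picture, depth): 400x640x3 uint8, blue, green, red; 400x640 float32, mm along the optical axis (not along the pixel's ray), 0 where there is no reading.
- get_calibration(name): a dict with "fx", "fy", "cx", "cy" (pixels), "position" and "rotation" of the camera in the world. Camera axes: x right, y down, z forward; pixel columns grow to the right and rows downward; lengths in mm; the calibration is good to about 2 mm. A picture is of the moment at which its call begins: read the wrist's pose just before it. get_calibration takes no time and is no camera call; for the wrist camera it gives the pose at the moment of the call.
- ticket.job_done(): hands the job in; it is judged then, once.
The state is a dict: "time_s": time; "qpos": joint angles; "dq": joint speeds; "effort": joint torques, N m; "eef_pos": TCP position; "tcp_rot": TCP orientation; "wrist_force": force on the tool from outside, world axes, zero at the start; "torque": the same for the moment, N m; "finger_gap": finger opening in mm; "grip_force": force on a finger pad.
Only numpy, scipy, OpenCV 4.12 (cv2) and the standard library are available. Lean on these libraries where they do the work, as an engineer would, in place of code of your own. Each camera call takes 0.05 s, during which the arm holds its last target. There are 200 camera calls.

## Working session

There is one attempt and no reset: what is moved stays moved. The work goes in short steps, Python scripts to look and compute and a shell command to move; the robot and the scene stay as the last step left them, time stands still between calls to the robot, and variables do not carry over. Pictures are saved under pics/ and viewed, at most 10 in all, crops included, and the job is handed in when it is done.

```bash
ls; mkdir -p pics
cat > h.py <<'E'
from cell import r, probe_bus, ticket, snapshot, get_calibration
import numpy as np, cv2
def W(name,u,v,d,cal=None):
    c=cal or get_calibration(name)
    p=np.array([(u-c['cx'])/c['fx']*d,(v-c['cy'])/c['fy']*d,d])
    return np.array(c['rotation'])@p+np.array(c['position'])
E
python3 - <<'E'
from h import *
print(r.tips_ahead); o=probe_bus.get_obs(); print(o)
img,d=snapshot("top"); cv2.imwrite("pics/top.png",img); np.save("top.npy",d); print(get_calibration("top"))
E
```

```text
cell.py
pics
shift.py
182.2
{'time_s': 0.0, 'qpos': array([-1.24220447,  0.33390506,  0.03990781,  1.46625605, -0.01338247,
        1.343328  , -0.05853792]), 'dq': array([-7.12508387e-05,  1.90671323e-04,  2.12735478e-03, -4.82006768e-04,
       -1.66285260e-03, -1.44498229e-04,  1.41386826e-03]), 'effort': array([-4.42362798e-04, -6.56357503e+01,  1.33523751e+00, -4.03810430e+01,
       -5.97088435e-02,  4.45234228e-02,  1.72572827e-04]), 'eef_pos': array([269.61666736, 591.25087407, 403.87075693]), 'tcp_rot': array([-3.13996802e+00,  1.38584576e-04,  2.71371779e+00]), 'wrist_force': array([-0.23365224,  0.36723313, -0.0682844 ]), 'torque': array([-0.04839263,  0.01617966,  0.00530137]), 'grip_force': 0.0, 'finger_gap': 87.05987604140182}
{'fx': 401.8509840706597, 'fy': 401.8509840706597, 'cx': 319.8108950967286, 'cy': 200.87375676439729, 'position': array([3.95188221e+02, 1.10585784e+00, 1.36221974e+03]), 'rotation': array([-3.01383417, -0.00945213, -1.58809634])}
```

View pics/top.png

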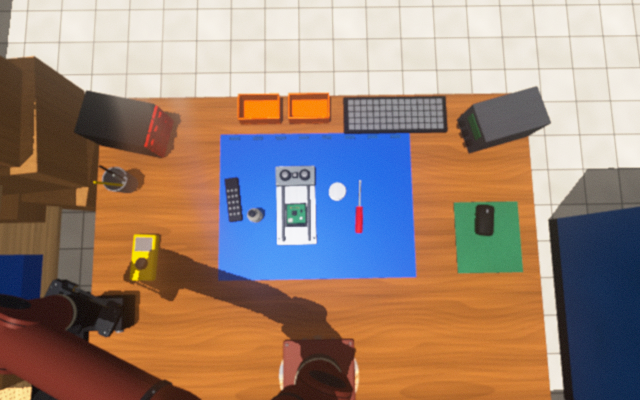

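The top view shows the fixture at about (296, 205), with the deck at the top (far end, around row 175), the carrier at (295, 214), the bottle at (337, 191) and the spool at (255, 215).

```bash
sed -i 's/R.from//;s/np.array(c\[.rotation.\])@p/Rot.from_euler("xyz",c["rotation"]).as_matrix()@p/' h.py; sed -i '1i from scipy.spatial.transform import Rotation as Rot' h.py
python3 - <<'E'
from h import *
img=cv2.imread("pics/top.png"); d=np.load("top.npy")
c=img[150:260,225:375]; cv2.imwrite("pics/c1.png",cv2.resize(c,None,fx=5,fy=5,interpolation=cv2.INTER_CUBIC))
cal=get_calibration("top")
P=np.array([[W("top",u,v,d[v,u],cal) for u in range(270,325)] for v in range(160,250)])
z=P[...,2]
print(z[::3,::3].round().astype(int))
E
```

```text
[[ 3 -4  2  3  1 -4  3 -2  2  2  0  1 -3  4 -1  6  1 -3  2]
 [ 0  0  3  5 -1  7 -3 -5  4  2  3 -1  0  1  5  1  1  5  2]
 [ 2 -3 50 47 43 47 43 45 48 46 47 42 47 44 46  2 -1  0  0]
 [ 3  1 44 48 36 55 49 41 42 44 43 58 56 48 48  0  6  2  2]
 [-2 -2 45 52 64 64 56 49 58 51 55 67 67 56 44  2 -4  5  1]
 [-1 -5 44 55 67 70 56 42 60 57 56 67 66 62 45  3  8  0  2]
 [-2 -1 40 44 63 62 60 45 39 42 46 58 57 44 47  0  6  5  6]
 [-2 -1 46 48 42 44 47 46 45 45 49 47 47 42 40  1  1  1  4]
 [-1  4 50 45 42 47 43 44 36 46 44 45 43 44 45  0 -1 -1  5]
 [ 3  0 24 16 32 14 17 21 17 20 22 22 22 31 17  2 -4  3  5]
 [ 2  4 19 18 40 21 20 20 20 21 22 18 22 28 17  1  4  1  0]
 [ 3  0 18 23 27 15 26 23 19 24 18 22 23 28 19  1 -2  1  0]
 [ 0 -2 18 20 33 19 24 22 23 20 18 17 16 32 19  1  7  1  3]
 [ 0  2 22 18 34 18 15 17 19 22 17 22 27 37 22 -3  0  2 -3]
 [ 0  1 18 19 32 19 20 18 21 19 20 24 18 31 16  2 -4 -3  6]
 [ 1 -1 14 22 35 31 28 31 37 35 29 30 22 31 19 -1  1  0 -2]
 [ 0  6 17 16 27 29 28 35 28 33 32 31 17 34 19 -3  2  2  5]
 [ 3  2  3 22 28 33 32 34 33 28 35 30 21 33 21  5  4  2 -8]
 [ 4  1  3 24 35 30 27 31 32 29 29 33 26 35 16  2 -3 -1 -2]
 [ 1  0  3 19 30 26 33 28 27 36 38 35 30 36 20  0  1  2  5]
 [-1 -2  2 17 29 21 33 37 34 29 34 30 25 27 17  6  1 -5  7]
 [ 2 -2  0 18 27 19 29 26 24 32 29 28 27 30 22 19  1  3  2]
 [ 1  2 -4 22 32 22 39 40 42 28 31 27 18 37 21 22 -1 -1  3]
 [ 2  7  5 18 30 15 17 23 20 20 15 20 18 31 24 23  5  0  5]
 [ 4  0  2 20 33 21 20 25 19 22 18 20 19 29 23 17  3  2 -2]
 [ 1  2  8 19 30 24 19 18 23 21 19 21 20 36 21 19  0 -3 -3]
 [ 2 -1  3 22 31 18 22 18 18 24 20 21 16 32 15 19  3  2  0]
 [ 0  3 -1 19 17 22 24 22 24 20 19 21 23 27 18 19  1  1  0]
 [ 3  1  0 14  6  2 10 -4  2  1  2  0  0  8  0 -3 -1 -1  2]
 [ 1  2 -1  8  0 -3  3  1 -3  1  2  1  0  3 -7  1  2  2 -1]]
```

View pics/c1.png

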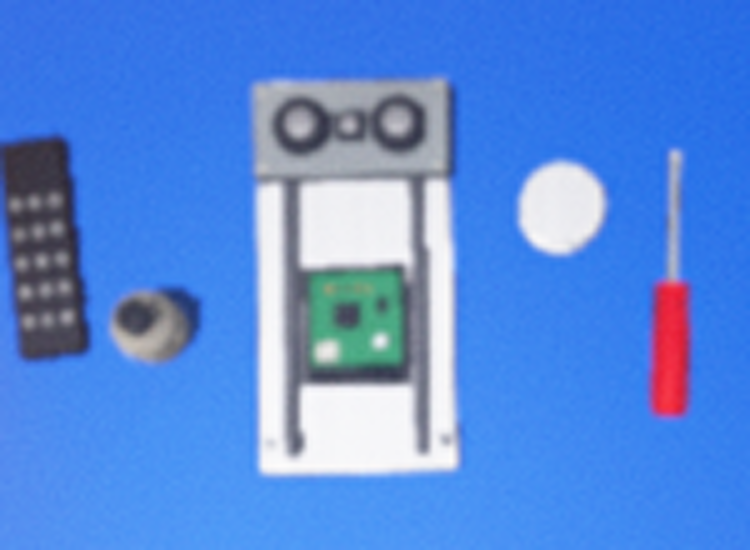

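The crop shows the round keys at crop (300,123) and (399,122), the square key at (349,124), the deck corners at (253,82) and (449,80), the near base corners at (260,473) and (458,468), and the carrier spanning rows 267–382.

```bash
cat >> h.py <<'E'
def Z(name,u,v,z,cal=None):
    c=cal or get_calibration(name)
    d=Rot.from_euler("xyz",c["rotation"]).as_matrix()@np.array([(u-c['cx'])/c['fx'],(v-c['cy'])/c['fy'],1])
    p=np.array(c['position']); return p+d*(z-p[2])/d[2]
E
cat > e.py <<'E'
from h import *
cal=get_calibration("top")
pts={ 'kl':(300,123,67,83,32),'kr':(399,122,67,83,-32),'ks':(349,124,59,83,0),'dl':(253,82,45,115,65),'dr':(449,80,45,115,-65),'nl':(260,473,20,-145,65),'nr':(458,468,20,-145,-65),'dn':(256,180,45,50,65),'dnr':(450,177,45,50,-65)}
A=[];B=[]
for k,(u,v,z,x,y) in pts.items():
    w=Z("top",u/5+225-0.4,v/5+150-0.4,z,cal); A.append((x,y));B.append(w[:2]); print(k,w.round(1))
A=np.array(A,float);B=np.array(B); a=A-A.mean(0);b=B-B.mean(0)
yaw=np.arctan2((a[:,0]*b[:,1]-a[:,1]*b[:,0]).sum(),(a*b).sum())
R=np.array([[np.cos(yaw),-np.sin(yaw)],[np.sin(yaw),np.cos(yaw)]])
t=B.mean(0)-R@A.mean(0); print(yaw,t); print((B-A@R.T-t).round(1))
for u,v in((305,267),(405,265),(303,380),(408,380)): print((R.T@(Z("top",u/5+224.6,v/5+149.6,30,cal)[:2]-t)).round(1))
E
python3 e.py
```

```text
kl [651.3  99.8  67. ]
kr [650.9  34.9  67. ]
ks [651.7  68.1  59. ]
dl [683.9 132.6  45. ]
dr [683.3   1.8  45. ]
nl [424.7 131.3  20. ]
nr [ 4.258e+02 -1.000e-01  2.000e+01]
dn [617.6 130.8  45. ]
dnr [617.6   2.1  45. ]
0.005524033079884791 [568.64507775  66.64231005]
[[-0.2  0.7]
 [-0.9 -0.2]
 [ 0.   1. ]
 [ 0.6  0.3]
 [-0.7 -0.5]
 [ 1.5  0.5]
 [ 1.8 -1. ]
 [-0.7 -1.1]
 [-1.4  0.2]]
[-7.7 33.3]
[ -7.8 -33.5]
[-83.1  35.5]
[-84.7 -34.1]
```

```bash
python3 shift.py '0 0 -0.145 0 0 0 15; 0 0 -0.144 0 0 0 15; 0 0 -0.144 0 0 0 15; 0 0 0 -12 -36 0 15; 0 0 0 -12 -36 0 15; 0 0 0 -12 -36 0 15; 0 0 0 -12 -36 0 15; 0 0 0 -12 -36 0 15'
python3 shift.py '0 0 0 -12 -36 5 15; 0 0 0 -12 -36 5 15; 0 0 0 -12 -36 5 15; 0 0 0 -12 -36 10 15; 0 0 0 -12 -36 20 15; 0 0 0 -12 -36 20 15; 0 0 0 -12 -36 20 15; 0 0 0 -12 -36 20 15'; python3 -c "
from h import *
print(Z('top',225+562/5,150+207/5,110)); print(probe_bus.get_obs())"
```

```text
time_s: 1.05
eef_pos: [330.8, 410.3, 404.3]
tcp_rot: [-3.141, -0.0, -3.136]
wrist_force: [1.0, 0.2, -0.3]
finger_gap: 18.1
grip_force: 0.0
time_s: 2.05
eef_pos: [428.1, 122.9, 298.9]
tcp_rot: [-3.142, -0.0, -3.136]
wrist_force: [0.5, 0.3, -0.2]
finger_gap: 15.0
grip_force: 0.0
[585.04157561 -69.48181782 110.        ]
{'time_s': 2.05, 'qpos': array([-0.7233793 , -0.00715413,  0.34542664,  2.08733776,  0.00274782,
        1.06128155,  1.19676635]), 'dq': array([ 0.34131038,  0.17944735,  0.37411199,  0.19189369, -0.05538642,
       -0.36882644,  0.73621951]), 'effort': array([ -2.73784004, -34.93323326,  -1.65863816, -36.16625547,
         0.16383276,   1.08814962,  -1.60517022]), 'eef_pos': array([428.07706259, 122.92652681, 298.93742242]), 'tcp_rot': array([-3.14150772e+00, -2.81928566e-04, -3.13632087e+00]), 'wrist_force': array([ 0.50050199,  0.32706397, -0.18607737]), 'torque': array([0.01158924, 0.0072438 , 0.01694765]), 'grip_force': 0.0, 'finger_gap': 15.014936157194134}
```

```bash
python3 shift.py '0 0 0 -8 -28 10 15; 0 0 0 -8 -28 10 15; 0 0 0 -4 0 7 15; 0 0 0 0 0 0 15;0 0 0 0 0 0 15'
python3 - <<'E'
from h import *
i,d=snapshot("wrist"); c=get_calibration("wrist"); np.save("w.npy",d); print(c)
cv2.imwrite("pics/w1.png",i)
E
```

```text
time_s: 2.68
eef_pos: [448.2, 69.2, 272.9]
tcp_rot: [3.142, -0.0, -3.135]
wrist_force: [-0.2, 0.3, -0.0]
finger_gap: 15.0
grip_force: 0.0
{'fx': 303.9290281792629, 'fy': 303.9290281792629, 'cx': 320.23726990858194, 'cy': 198.6989176582363, 'position': array([365.1665327 ,  67.56721575, 252.1872574 ]), 'rotation': array([ 2.83207960e+00, -2.82424579e-04,  1.57665492e+00])}
```

View pics/w1.png

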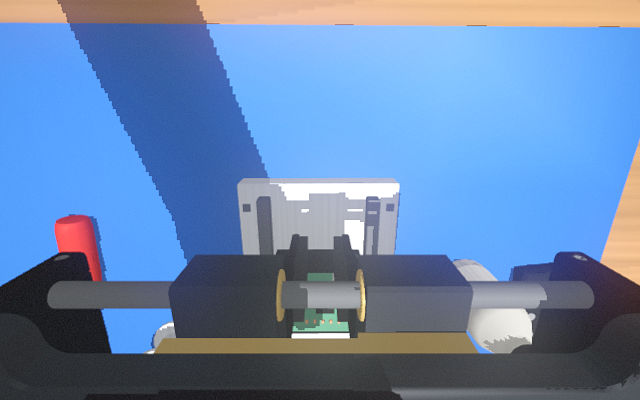

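The wrist view, with image-down as +x, shows the fixture's near edge at row ~181, columns 238–399, centred under the fingers (290–355).

Run:
```python
from h import *
d=np.load("w.npy")
for u,v,z in((238,181,0),(399,181,0),(238,196,20),(399,196,20)): print(Z("wrist",u,v,z).round(1))
for u in (300,310,320,330,340,350):
  print(u,[tuple(W("wrist",u,v,d[v,u]).round().astype(int)) for v in range(200,256,8)])
```

```text
[430.3  -2.3   0. ]
[429.5 135.4   0. ]
[437.5   2.3  20. ]
[436.8 131.1  20. ]
300 [(np.int64(441), np.int64(52), np.int64(19)), (np.int64(448), np.int64(52), np.int64(18)), (np.int64(455), np.int64(52), np.int64(19)), (np.int64(461), np.int64(52), np.int64(20)), (np.int64(469), np.int64(51), np.int64(20)), (np.int64(440), np.int64(57), np.int64(95)), (np.int64(440), np.int64(57), np.int64(105))]
310 [(np.int64(441), np.int64(60), np.int64(19)), (np.int64(447), np.int64(60), np.int64(20)), (np.int64(455), np.int64(60), np.int64(19)), (np.int64(462), np.int64(60), np.int64(19)), (np.int64(469), np.int64(60), np.int64(19)), (np.int64(477), np.int64(60), np.int64(18)), (np.int64(483), np.int64(60), np.int64(20))]
320 [(np.int64(441), np.int64(68), np.int64(18)), (np.int64(448), np.int64(68), np.int64(19)), (np.int64(454), np.int64(68), np.int64(20)), (np.int64(461), np.int64(68), np.int64(20)), (np.int64(469), np.int64(68), np.int64(19)), (np.int64(476), np.int64(68), np.int64(20)), (np.int64(483), np.int64(68), np.int64(21))]
330 [(np.int64(441), np.int64(76), np.int64(19)), (np.int64
[... 202 characters left out ...]
p.int64(18)), (np.int64(484), np.int64(77), np.int64(18))]
340 [(np.int64(441), np.int64(84), np.int64(19)), (np.int64(448), np.int64(84), np.int64(19)), (np.int64(454), np.int64(84), np.int64(19)), (np.int64(461), np.int64(84), np.int64(20)), (np.int64(469), np.int64(85), np.int64(19)), (np.int64(440), np.int64(79), np.int64(95)), (np.int64(440), np.int64(79), np.int64(106))]
350 [(np.int64(441), np.int64(92), np.int64(19)), (np.int64(448), np.int64(92), np.int64(19)), (np.int64(454), np.int64(93), np.int64(20)), (np.int64(462), np.int64(93), np.int64(19)), (np.int64(469), np.int64(93), np.int64(19)), (np.int64(438), np.int64(85), np.int64(99)), (np.int64(438), np.int64(84), np.int64(108))]
```

Run:
```python
from h import *
i,d=snapshot("side"); cv2.imwrite("pics/s1.png",i); np.save("s.npy",d); print(get_calibration("side"))
```

```text
{'fx': 468.4210238387995, 'fy': 468.4210238387995, 'cx': 313.37221084944315, 'cy': 201.46478444829572, 'position': array([-404.51721499, 1102.33929069,  956.63780777]), 'rotation': array([-2.13103267,  0.01258453, -2.44359422])}
```

View pics/s1.png

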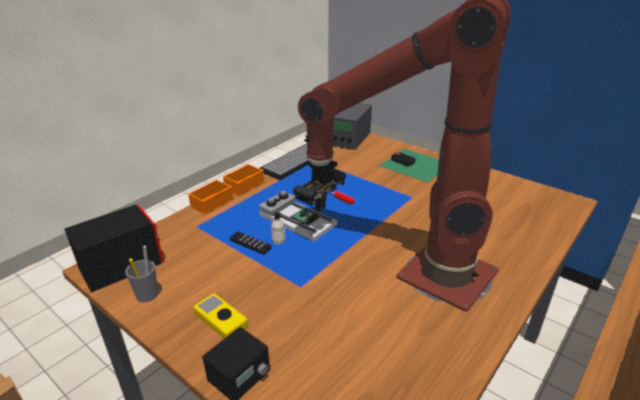

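The side view shows that the tall bottle is on the left at (278,232) and the spool is on the right, so I need to check the bottle's clearance from the gripper body.

Run:
```python
from h import *
d=np.load("top.npy"); cal=get_calibration("top")
for name,us,vs,lo in(("bottle",range(244,268),range(203,228),15),("spool",range(325,350),range(178,205),15)):
  P=np.array([W("top",u,v,d[v,u],cal) for u in us for v in vs if d[v,u]>0]); P=P[P[:,2]>lo]
  print(name,P.min(0).round(),P.max(0).round(),P.mean(0).round()); Q=P[P[:,2]>P[:,2].max()-15]; print(Q.mean(0).round(),Q.min(0).round(),Q.max(0).round())
d=np.load("w.npy")
for u in (250,290,320,350,390): print(u,[tuple(int(k) for k in W("wrist",u,v,d[v,u])[[0,2]].round()) for v in range(174,204,2)])
```

```text
bottle [500. 181.  16.] [542. 222. 116.] [519. 198.  77.]
[522. 202. 110.] [512. 192. 104.] [531. 212. 116.]
spool [573. -99.  34.] [627. -45.  48.] [600. -72.  40.]
[600. -72.  40.] [573. -99.  34.] [627. -45.  48.]
250 [(424, 1), (426, 1), (427, 2), (427, 10), (427, 16), (428, 20), (429, 20), (431, 19), (433, 19), (435, 19), (436, 20), (437, 20), (439, 20), (441, 20), (443, 20)]
290 [(424, -1), (426, 1), (427, 2), (427, 10), (426, 17), (428, 19), (429, 19), (431, 20), (433, 19), (434, 19), (436, 19), (437, 20), (440, 18), (441, 20), (443, 19)]
320 [(424, 1), (425, 1), (426, 4), (427, 9), (427, 16), (428, 18), (429, 20), (431, 20), (432, 19), (434, 19), (436, 19), (437, 19), (439, 20), (441, 18), (442, 20)]
350 [(423, 1), (425, 1), (427, 3), (426, 12), (365, 252), (427, 19), (429, 20), (431, 18), (432, 20), (434, 20), (436, 19), (438, 19), (439, 19), (441, 20), (442, 20)]
390 [(423, 1), (425, 1), (426, 5), (426, 11), (426, 17), (427, 19), (429, 19), (431, 19), (432, 19), (434, 19), (435, 20), (437, 20), (439, 19), (440, 20), (442, 19)]
```

```bash
python3 shift.py '0 0 0 0 -3 20 15; 0 0 0 0 0 20 15; 0 0 0 0 0 15 15; 0 0 0 0 0 6 15; 0 0 0 0 0 0 15'
python3 shift.py '0 0 0 -7 0 0 15; 0 0 0 -6 0 0 15; 0 0 0 -4 0 0 15;0 0 0 -4 0 0 15; 0 0 0 -4 0 0 15; 0 0 0 0 0 0 15'
```

```text
time_s: 3.4
eef_pos: [448.4, 65.4, 211.7]
tcp_rot: [-3.141, -0.0, -3.136]
wrist_force: [0.1, -0.3, -0.2]
finger_gap: 15.1
grip_force: 0.0
time_s: 4.15
eef_pos: [473.6, 65.4, 211.7]
tcp_rot: [-3.141, -0.0, -3.137]
wrist_force: [0.2, 1.0, -0.8]
finger_gap: 15.2
grip_force: 0.0
```

```bash
python3 shift.py '0 0 0 -4 0 0 15; 0 0 0 -5 0 0 15; 0 0 0 -5 0 0 15;0 0 0 -5 0 0 15; 0 0 0 -5 0 0 15; 0 0 0 -5 0 0 15;0 0 0 -5 0 0 15'; python3 shift.py '0 0 0 -4 0 0 15; 0 0 0 -3 0 0 15; 0 0 0 -3 0 0 15;0 0 0 -2 0 0 15; 0 0 0 -2 0 0 15'
```

```text
time_s: 5.03
eef_pos: [507.7, 65.6, 211.7]
tcp_rot: [-3.142, -0.0, -3.136]
wrist_force: [-0.4, 0.7, -0.3]
finger_gap: 14.8
grip_force: 0.4
time_s: 5.65
eef_pos: [521.5, 65.7, 211.8]
tcp_rot: [-3.142, -0.0, -3.136]
wrist_force: [-1.7, 0.3, 1.0]
finger_gap: 15.1
grip_force: 0.7
```

```bash
for i in 1; do python3 shift.py '0 0 0 -2 0 0 15; 0 0 0 -2 0 0 15; 0 0 0 -1.5 0 0 15; 0 0 0 0 0 0 15'; done
```

```text
time_s: 6.15
eef_pos: [527.1, 65.7, 211.8]
tcp_rot: [-3.142, 0.0, -3.136]
wrist_force: [0.3, 0.3, 0.2]
finger_gap: 15.1
grip_force: 0.0
```

```bash
python3 shift.py '0 0 0 -1 0 0 15; 0 0 0 -1 0 0 15'; python3 shift.py '0 0 0 -1 0 0 15; 0 0 0 0 0 0 15';  python3 shift.py '0 0 0 -1 0 0 15; 0 0 0 0 0 0 15'
```

```text
time_s: 6.4
eef_pos: [528.9, 65.7, 211.8]
tcp_rot: [-3.142, -0.0, -3.136]
wrist_force: [-0.6, -0.3, 0.7]
finger_gap: 15.5
grip_force: 0.8
time_s: 6.65
eef_pos: [529.6, 65.7, 211.6]
tcp_rot: [-3.141, -0.001, -3.136]
wrist_force: [-4.5, -0.2, 2.1]
finger_gap: 14.7
grip_force: 2.3
time_s: 6.9
eef_pos: [530.0, 65.7, 211.4]
tcp_rot: [-3.141, -0.003, -3.136]
wrist_force: [-9.2, -0.9, 6.2]
finger_gap: 15.1
grip_force: 4.3
```

```bash
python3 shift.py '0 0 0 3 0 0 15; 0 0 0 6 0 0 15; 0 0 0 10 0 0 15; 0 0 0 6 0 -5 15; 0 0 0 0 0 -25 15; 0 0 0 0 0 -30 15; 0 0 0 0 0 -30 50; 0 0 0 0 0 0 50'
python3 - <<'E'
from h import *
i,d=snapshot("wrist"); np.save("w2.npy",d); cv2.imwrite("pics/w2.png",i)
E
```

```text
time_s: 7.9
eef_pos: [506.5, 65.6, 304.3]
tcp_rot: [3.14, 0.004, -3.136]
wrist_force: [-0.3, -0.1, -0.5]
finger_gap: 27.7
grip_force: 0.0
```

View pics/w2.png

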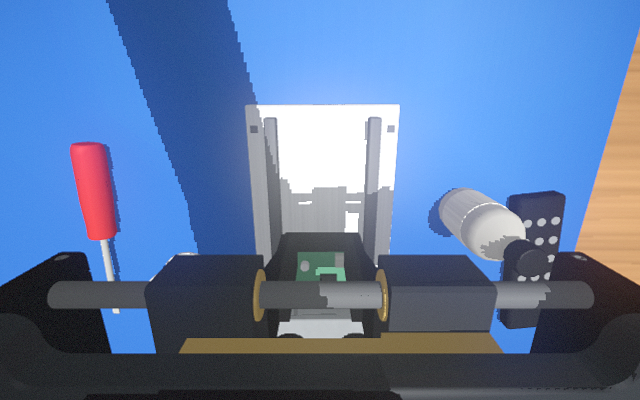

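The wrist view shows the carrier's lip at row ~233 and its board running up to the grey deck at row ~320. The bottle (485,225) and screwdriver are undisturbed.

```bash
python3 - <<'E'
from h import *
d=np.load("w2.npy")
print([(v,)+tuple(int(k) for k in W("wrist",320,v,d[v,320]).round()) for v in list(range(226,282,5))+list(range(306,340,3))])
for v in (110,140): print([tuple(int(k) for k in W("wrist",u,v,d[v,u]).round()) for u in (246,248,250,394,396,398,400)])
E
python3 shift.py '0 0 0 -20 1 0 50; 0 0 0 -30 0 0 50; 0 0 0 -30 0 0 50; 0 0 0 -30 0 5 50; 0 0 0 -20 0 15 50; 0 0 0 -13 0 15 50; 0 0 0 0 0 3 50; 0 0 0 0 0 0 50'; python3 shift.py '0 0 0 0 0 0 50'
```

```text
[(226, 536, 65, 16), (231, 540, 65, 18), (236, 540, 65, 29), (241, 541, 65, 38), (246, 542, 65, 45), (251, 548, 65, 43), (256, 560, 65, 30), (261, 565, 65, 29), (266, 571, 65, 28), (271, 577, 65, 29), (276, 579, 65, 33), (281, 475, 64, 202), (306, 479, 64, 208), (309, 620, 65, 28), (312, 621, 65, 31), (315, 620, 65, 36), (318, 619, 65, 42), (321, 622, 65, 43), (324, 626, 65, 42), (327, 629, 65, 42), (330, 633, 65, 42), (333, 637, 65, 42), (336, 640, 65, 42), (339, 484, 64, 216)]
[(431, 2, 16), (431, 4, 18), (431, 6, 17), (430, 126, 19), (430, 128, 18), (430, 129, 18), (430, 136, -2)]
[(458, -4, -1), (455, 3, 18), (455, 4, 18), (455, 128, 19), (455, 130, 18), (457, 136, -1), (457, 138, -1)]
time_s: 8.95
eef_pos: [648.3, 67.2, 263.3]
tcp_rot: [-3.141, -0.001, -3.137]
wrist_force: [0.5, 0.3, 0.1]
finger_gap: 49.9
grip_force: 0.0
time_s: 9.07
eef_pos: [648.6, 67.4, 264.4]
tcp_rot: [3.141, 0.001, -3.136]
wrist_force: [-0.9, 0.2, -0.5]
finger_gap: 49.9
grip_force: 0.0
```

The carrier is home: its lip face and the deck face are 80 mm apart. Now I press the keys.

```bash
python3 shift.py '0 0 0 -3.5 0 6 50; 0 0 0 0 0 5 50; 0 0 0 0 0 2 50; 0 0 0 0 0 0 50'; python3 shift.py '0 0 0 0 0 2 50; 0 0 0 0 0 2 50; 0 0 0 0 0 2 50; 0 0 0 0 0 2 50'
python3 - <<'E'
from h import *
print(probe_bus.get_obs()['torque'],probe_bus.get_obs()['wrist_force'])
E
```

```text
time_s: 9.57
eef_pos: [652.3, 67.4, 250.5]
tcp_rot: [-3.141, -0.0, -3.136]
wrist_force: [-0.4, 0.2, -0.3]
finger_gap: 50.2
grip_force: 0.0
time_s: 10.07
eef_pos: [652.6, 67.3, 243.5]
tcp_rot: [3.141, 0.001, -3.136]
wrist_force: [-8.3, -0.8, 22.3]
finger_gap: 50.0
grip_force: 11.3
[-0.06368892  1.98328373  0.04405904] [-8.30136798 -0.81641316 22.33490185]
```

```bash
python3 shift.py '0 0 0 0 0 0 50; 0 0 0 0 0 0 50'
python3 - <<'E'
from h import *
o=probe_bus.get_obs(); print(o['torque'],o['wrist_force'])
i,d=snapshot("side"); cv2.imwrite("pics/s2.png",cv2.resize(i[130:270,220:400],None,fx=4.4,fy=4,interpolation=cv2.INTER_CUBIC))
E
```

```text
time_s: 10.32
eef_pos: [652.5, 67.3, 243.7]
tcp_rot: [3.141, 0.001, -3.137]
wrist_force: [-4.0, -0.7, 9.6]
finger_gap: 50.0
grip_force: 5.1
[-0.0768777   0.92282857  0.02931791] [-4.02451255 -0.71875699  9.60010677]
```

View pics/s2.png

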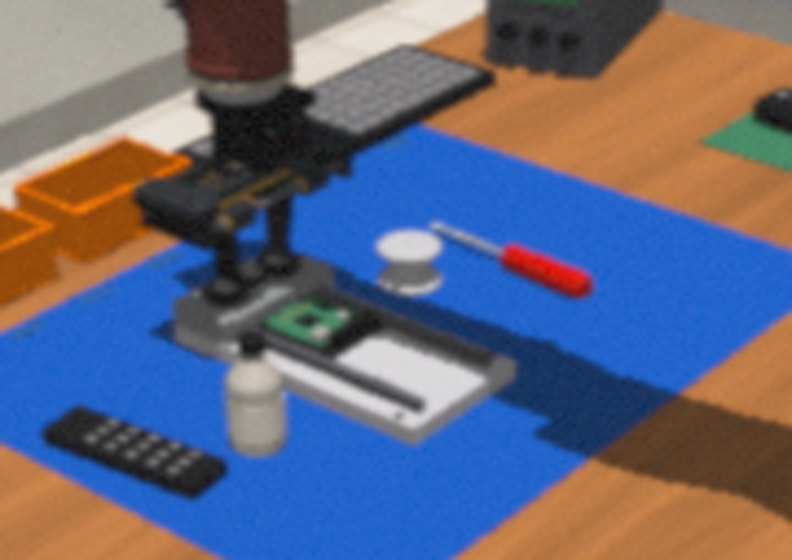

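Both fingers are on the caps, and the carrier is still against the deck. I add some pressing margin, then hold.

```bash
python3 shift.py '0 0 0 0 0 1 50; 0 0 0 0 0 1 50; 0 0 0 0 0 0 50; 0 0 0 0 0 0 50'; python3 -c "
from h import *
o=probe_bus.get_obs(); print(o['torque'],o['wrist_force'])"
```

```text
time_s: 10.88
eef_pos: [652.5, 67.2, 243.5]
tcp_rot: [3.14, 0.001, -3.137]
wrist_force: [-10.6, -0.6, 24.7]
finger_gap: 50.0
grip_force: 12.5
[-0.23312726  2.47435625  0.04371546] [-10.561793    -0.61164082  24.7185564 ]
```

```bash
H='0 0 0 0 0 0 50'; python3 shift.py '0 0 0 0 0 0 50; 0 0 0 0 0 0 50; 0 0 0 0 0 0 50; 0 0 0 0 0 0 50; 0 0 0 0 0 0 50; 0 0 0 0 0 0 50; 0 0 0 0 0 0 50; 0 0 0 0 0 0 50' | grep -E 'time|eef|force'
python3 shift.py '0 0 0 0 0 0 50; 0 0 0 0 0 0 50; 0 0 0 0 0 0 50; 0 0 0 0 0 0 50; 0 0 0 0 0 0 50; 0 0 0 0 0 0 50; 0 0 0 0 0 0 50; 0 0 0 0 0 0 50' | grep -E 'time|eef|force'
python3 shift.py '0 0 0 0 0 0 50; 0 0 0 0 0 0 50; 0 0 0 0 0 0 50; 0 0 0 0 0 0 50; 0 0 0 0 0 0 50; 0 0 0 0 0 0 50; 0 0 0 0 0 0 50; 0 0 0 0 0 0 50' | grep -E 'time|eef|force'
python3 shift.py '0 0 0 0 0 0 50; 0 0 0 0 0 0 50; 0 0 0 0 0 0 50; 0 0 0 0 0 0 50; 0 0 0 0 0 0 50; 0 0 0 0 0 0 50; 0 0 0 0 0 0 50; 0 0 0 0 0 0 50' | grep -E 'time|eef|force'
```

```text
time_s: 11.88
eef_pos: [652.5, 67.1, 243.5]
wrist_force: [-10.5, -1.1, 25.2]
grip_force: 12.5
time_s: 12.88
eef_pos: [652.5, 67.2, 243.5]
wrist_force: [-10.3, -0.8, 25.3]
grip_force: 12.5
time_s: 13.88
eef_pos: [652.5, 67.1, 243.5]
wrist_force: [-11.6, -0.7, 24.9]
grip_force: 12.5
time_s: 14.88
eef_pos: [652.5, 67.2, 243.5]
wrist_force: [-10.1, -0.9, 25.0]
grip_force: 12.5
```

Both keys were held for about 4 s at 25 N in total. I lift straight up and check.

```bash
python3 shift.py '0 0 0 0 0 -3 50; 0 0 0 0 0 -6 50; 0 0 0 0 0 -10 50; 0 0 0 0 0 -25 50; 0 0 0 0 0 -40 50; 0 0 0 0 0 -40 50; 0 0 0 0 0 0 50'
python3 shift.py '0 0 0 40 0 -10 50; 0 0 0 40 0 -10 50; 0 0 0 40 0 0 50; 0 0 0 40 0 0 50; 0 0 0 20 0 0 50; 0 0 0 0 0 0 50;0 0 0 0 0 0 50'
python3 - <<'E'
from h import *
i,d=snapshot("side"); cv2.imwrite("pics/s3.png",cv2.resize(i[130:270,220:400],None,fx=4.4,fy=4,interpolation=cv2.INTER_CUBIC))
i,d=snapshot("wrist"); cv2.imwrite("pics/w3.png",i); np.save("w3.npy",d)
E
```

```text
time_s: 15.75
eef_pos: [653.2, 67.1, 368.6]
tcp_rot: [3.14, 0.006, -3.137]
wrist_force: [0.2, -0.3, 0.0]
finger_gap: 50.1
grip_force: 0.0
time_s: 16.62
eef_pos: [472.8, 66.5, 384.6]
tcp_rot: [-3.141, 0.0, -3.136]
wrist_force: [0.0, 0.1, 0.9]
finger_gap: 50.1
grip_force: 0.0
```

View pics/s3.png

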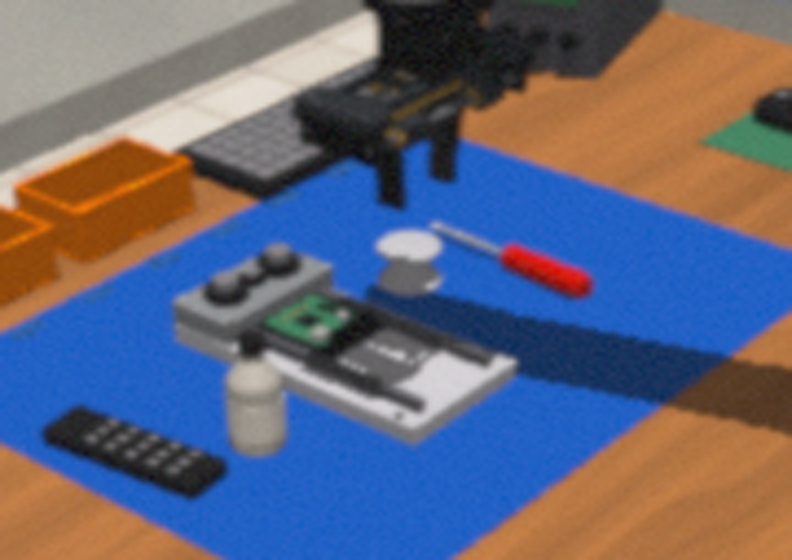

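View pics/w3.png

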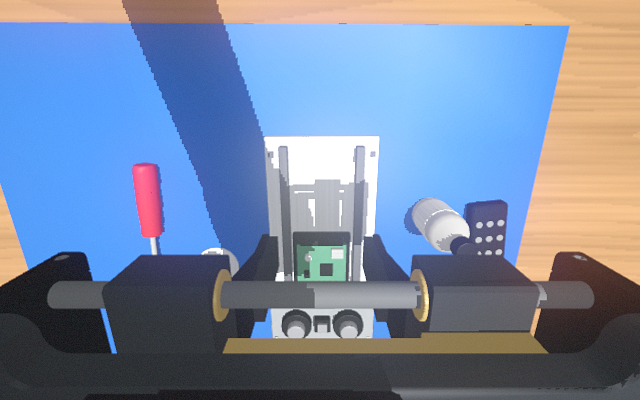

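The side view shows the carrier against the deck at (330,300), both keys up at (228,288) and (280,260), and the bystanders in place. The wrist view agrees, with the board at row 232–282 next to the deck.

```bash
python3 -c "
from cell import r, probe_bus, ticket, snapshot, get_calibration
print(ticket.job_done())"
```

```text
the job is handed in; nothing more can be done
None
```

The carrier was slid home against the stop, then both round keys were pressed together for about 4 s and released; the other items stayed put, and the job was handed in with the arm clear at about 17 s of the 51 s limit.

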